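# Charge the grinding jar at the dosing station

### The job

Slide the jar carrier along the bench, never lifting it, fully home under the funnel with its edges flush against both the end stop and the side rail, and only then drop every white grinding slug through the funnel into the jar. When all are in, draw the carrier straight back about 6 cm so that the jar stands clear of the funnel's neck, and last hang the green status tag by its eye on the hook to mark the jar as charged. Leave the other things on the bench alone.

Things in the scene. Friction and masses are not known exactly. Their poses are not given: they have to be found in the camera images.
- station: Fixed dosing station: two blue stops 16 mm high and a steel funnel on an aluminium column at its far (+x) end (125 mm tall, x 117 to 139 mm). Origin, on the bench: where carrier_ref lies when the carrier is home; x is the carrier's way in. End stop face at x = +85 mm, 70 mm wide; side rail's inner face at y = +35 mm, from x = -50 to +80 mm. The -y side is open.
- funnel_mouth (a point): Centre of the funnel's mouth, 150 mm above the bench, 55 mm along the station's x. Mouth 90 mm wide inside (96 mm outside), neck 28 mm inside; the neck ends 89 mm above the bench, 5 mm over the jar's rim when the carrier is home. Slugs let go one at a time over the middle of the mouth slide through.
- carrier_ref (a point): Centre of the underside of the loose jar carrier: an aluminium plate 170 mm long (x), 70 mm wide (y), 12 mm thick, about 0.5 kg, its underside and edges coated to slide easily (friction about 0.2). x points from its orange fin to its jar. At the start it stands pulled back and to the -y side of its home, somewhat turned.
- carrier_fin (a point): Centre line of the orange upright fin at the carrier's near end, 40 mm above the bench, 65 mm from carrier_ref along -x. The fin is 34 mm long (x), 16 mm thick (y) and its top is 58 mm above the bench; grip it across its thickness from above to slide the carrier.
- jar_floor (a point): Centre of the inner floor of the open steel jar on the carrier, 55 mm from carrier_ref along +x and 15 mm above the bench. Inner diameter 44 mm, outer 52 mm, inner depth 69 mm, rim 84 mm above the bench.
- tag_grip (a point): Middle of the flat paddle of the green status tag (30 g), half-way up its thickness; at first it lies flat on the bench. The tag is 8 mm thick (z); the paddle is 24 mm wide (y) and reaches from 30 mm behind to 48 mm ahead of this point along x. x points from paddle to eye. The tag is the same on both faces.
- tag_eye (a point): Centre of the tag's eye, 63 mm from tag_grip along +x; a ring with a 26 mm hole, 36 mm outside.
- hook_seat (a point): Middle of where the tag's eye may hang (anywhere along the arm): on the level arm of an 8 mm thick steel wire hook, 140 mm above the bench, 28 mm from the axis of the fixed post (14 mm thick, 148 mm tall) that carries it. -x points along the arm from post to tip.
- hook_tip (a point): Top of the hook's upturned end, 166 mm above the bench, 30 mm out from hook_seat along -x; the end rises, leaning a little outward, from the arm's end 22 mm out from hook_seat. A level eye lowered over the end by about 20 mm, paddle pointing away from the post, swings down and hangs when let go.
- slug0_center (a point): White eight-sided ceramic grinding slug, 16 mm across corners, 10 mm thick, 12 g, lying flat on the 3 mm black mat at first (the other small things there, an amber vial, a blue cap and a red stopper, are not slugs). This point is its centre; its z axis is the axis of its thickness (upright while it lies flat). May be absent (None).
- slug1_center (a point): White eight-sided ceramic grinding slug, 16 mm across corners, 10 mm thick, 12 g, lying flat on the 3 mm black mat at first (the other small things there, an amber vial, a blue cap and a red stopper, are not slugs). This point is its centre; its z axis is the axis of its thickness (upright while it lies flat). May be absent (None).
- slug2_center (a point): White eight-sided ceramic grinding slug, 16 mm across corners, 10 mm thick, 12 g, lying flat on the 3 mm black mat at first (the other small things there, an amber vial, a blue cap and a red stopper, are not slugs). This point is its centre; its z axis is the axis of its thickness (upright while it lies flat). May be absent (None).
- slug3_center (a point): White eight-sided ceramic grinding slug, 16 mm across corners, 10 mm thick, 12 g, lying flat on the 3 mm black mat at first (the other small things there, an amber vial, a blue cap and a red stopper, are not slugs). This point is its centre; its z axis is the axis of its thickness (upright while it lies flat). May be absent (None).
- slug4_center (a point): White eight-sided ceramic grinding slug, 16 mm across corners, 10 mm thick, 12 g, lying flat on the 3 mm black mat at first (the other small things there, an amber vial, a blue cap and a red stopper, are not slugs). This point is its centre; its z axis is the axis of its thickness (upright while it lies flat). May be absent (None).
- slug5_center (a point): White eight-sided ceramic grinding slug, 16 mm across corners, 10 mm thick, 12 g, lying flat on the 3 mm black mat at first (the other small things there, an amber vial, a blue cap and a red stopper, are not slugs). This point is its centre; its z axis is the axis of its thickness (upright while it lies flat). May be absent (None).
- vial: Amber glass vial, yellow cap, 22 mm diameter, 42 mm tall, on the mat; a bystander to be left alone. Origin at the centre of its underside.
- bluecap: Blue cap, 28 mm diameter, 14 mm tall, on the mat; a bystander. Origin at the centre of its underside.
- stopper: Red stopper, 28 mm diameter at the top, 24 mm tall, on the mat; a bystander. Origin at the centre of its underside.
- spatula: Spatula 170 mm long lying beyond the mat; a bystander.

How it is judged:
By the outcome, as a careful person would: the job done as asked, in the order asked, and still so for the second after the job is handed in, with the robot touching nothing.
Of slug0, slug1, slug2, slug3, slug4, slug5 only 4 to 6 are there at a start; the rules pass over those that are not, and their reading is None.
At some moment in a run one of slug0, slug1, slug2, slug3, slug4, slug5 may be knocked a few centimetres aside while the robot is not near it.
Once in a run the grip may slacken for a moment while it holds something.
It also fails if it takes over 208 s, if anything falls off the work surface, if the arm or the gripper's body presses on something with over 40 N, if the wrist force passes 120 N, or if a joint passes its speed limit or range.

### The arm

A 6-joint arm with a two-finger parallel gripper is mounted at the origin on the work surface. World frame = base frame: x ahead of the robot, y to its left, z up, the work surface at z = 0. Lengths are in m, angles in rad, forces in N, time in s.
With the tool pointing down it reaches from about 0.375 to 0.825 m from the base axis. Payload 5.5 kg.
Tool frame: the origin (TCP) lies between the finger pads; the fingertips stand 11 mm ahead of it and the grasp point (between the pads) lies 8 mm behind it; z points along the fingers, y is the direction in which the jaws open and shut (so a half turn about z gives the same grasp; the last joint's range is limited). The gripper opens to 85 mm and grips with 20 to 120 N. Pads are 22 mm wide; open, the fingers measure 114 mm over their backs; the gripper's body (76 mm by 85 mm) begins 54 mm behind the grasp point. The pads swing forward as they close: fully open they stand 13 mm farther back than shut.
Start: joints at [-1.226, 0.314, -0.047, 1.21, 0, 1.571], TCP at [0.203, -0.565, 0.242] pointing down, gripper open.
Joint ranges: [-2.67, 2.67], [-0.69, 1.73], [-1.03, 1.25], [-2.08, 2.16], [-1.42, 1.45], [-3.14, 3.14]. Speed limits (rad/s): [2.39, 2.39, 3.01, 3.14, 3.14, 3.14].

### API

Orientations are given as [roll, pitch, yaw] about the fixed x, y, z axes, in that order (R = Rz(yaw) Ry(pitch) Rx(roll)).
In Python, from workcell import manip gives the robot as it stands. Calls block until the motion is done:
- manip.reach(position, orientation): joint-space move of the TCP to a pose.
- manip.move_linear(position, velocity=0.15, rot=None): straight line of the TCP; rot=None keeps the orientation; velocity is the mean speed in m/s.
- manip.move_joints(angles): joint-space move.
- manip.command_gripper(opening, newtons=None): finger opening in m; newtons is the grip in N (None keeps the last); returns when the fingers have stopped.
- manip.pause(seconds).
- manip.inverse_kinematics(position, orientation): joint angles nearest the present ones, or None.
- manip.snapshot(name): name is "scene" or "top"; returns a dict with "img" (384x512x3 uint8, red, green, blue), "K" (3x3 intrinsics, pixels), "k1" (the pictures are not rectified: a ray, as slopes to the right and down, at radius r is drawn at 1 + k1 r^2 times it, then the intrinsics apply), "R" (3x3) and "t" (3): a world point X has camera coordinates R X + t. Camera axes: x right, y down, z forward; pixel columns grow to the right and rows downward; lengths in m; the calibration is good to about 2 mm. A picture is of the moment at which its call begins. There is no depth.
A pose or a line that the arm cannot do raises manip.IKError and nothing moves.
- manip.close_job(): hands the job in, once; it reports no verdict.
Readings, each from a call of its own:
- manip.current_time_s(): time.
- manip.current_joint_pos(): joint angles.
- manip.current_joint_vel(): joint speeds.
- manip.current_tau(): joint torques, N m.
- manip.current_ee_pos(): TCP position.
- manip.current_ee_rot(): TCP orientation.
- manip.current_wrist_force(): force on the tool from outside, world axes, zero at the start.
- manip.current_wrist_torque(): the same for the moment, N m.
- manip.current_gripper_width(): finger opening in m.
Only numpy, scipy, OpenCV 4.12 (cv2) and the standard library are available. Lean on these libraries where they do the work, as an engineer would, in place of code of your own. Each camera call takes 0.05 s, during which the arm holds its last target. There are 200 camera calls.

## Working session

There is one attempt and no reset: what is moved stays moved. The work goes in short steps, each a Python script; the robot and the scene stay as the last script left them, time stands still between calls to the robot, and variables do not carry over. Pictures are saved under pics/ and viewed, about 12 in all and at most 16, crops included, and the job is handed in when it is done.

```bash
ls && mkdir -p pics && python3 - <<'E'
from workcell import manip
import cv2,numpy as np
for n in("scene","top"):
    s=manip.snapshot(n);cv2.imwrite(f"pics/{n}0.png",cv2.resize(s["img"][:,:,::-1],(768,576)))
    print(n,s["K"].tolist(),s["k1"],s["R"].round(4).tolist(),s["t"].tolist())
print(manip.current_ee_rot(),manip.current_ee_pos(),manip.current_gripper_width(),manip.current_time_s())
E
```

```text
pics
scene [[372.9750421955872, 0.0, 263.5954421550085], [0.0, 372.9750421955872, 191.34249161852384], [0.0, 0.0, 1.0]] -0.031068855421289256 [[0.8023, 0.5967, 0.0163], [0.3659, -0.47, -0.8032], [-0.4716, 0.6504, -0.5954]] [-0.47625821076175023, -0.10669354015092937, 1.1712670955620994]
top [[350.7405409049706, 0.0, 253.4990095412929], [0.0, 350.7405409049706, 191.78647350384475], [0.0, 0.0, 1.0]] -0.04498332166081845 [[-0.0277, -0.9996, -0.0055], [-0.988, 0.0282, -0.1519], [0.152, 0.0012, -0.9884]] [0.041514720404679635, 0.5645478867566812, 0.9317902518191372]
[-3.14000382e+00  7.04058078e-06  3.44796508e-01] [ 0.20262693 -0.56420757  0.24150885] 0.08544123344830974 0.1
```

View pics/scene0.png

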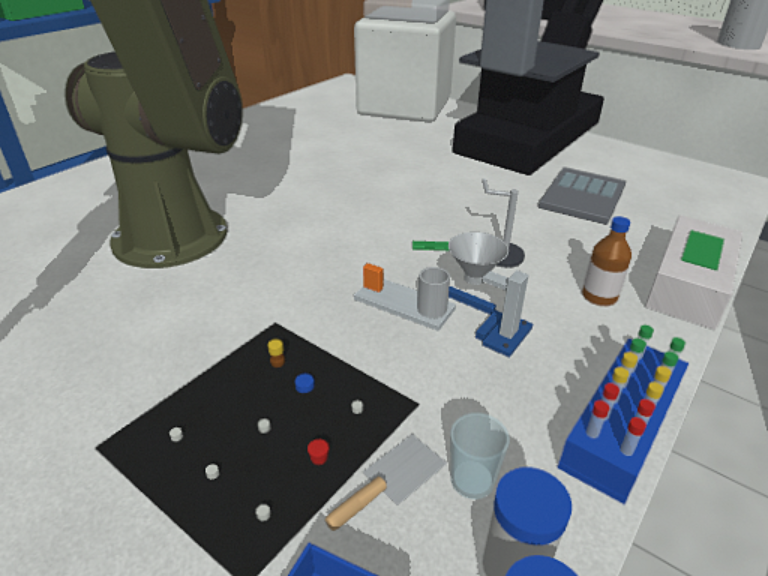

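View pics/top0.png

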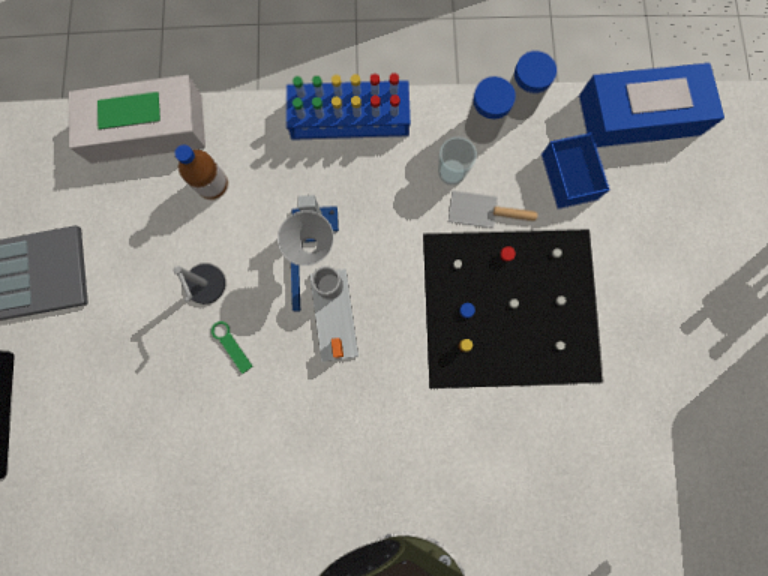

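The top view shows five slugs at about (458,264), (557,252), (514,303), (561,300) and (560,345). The carrier fin is at (337,348), the jar at (326,281), the funnel at (306,238), the tag from eye (220,330) to (245,365), and the hook base at (205,284). The scene view agrees on five slugs.

```bash
cat > h.py <<'E'
from workcell import manip
import cv2,numpy as np
def snap(n): return manip.snapshot(n)
def und(s,uv):
    d=np.array([s["k1"],0,0,0,0.])
    return cv2.undistortPoints(np.array(uv,float).reshape(-1,1,2),s["K"],d)[:,0]
def ray(s,uv):
    p=und(s,uv); d=np.c_[p,np.ones(len(p))]@s["R"]; return -s["R"].T@s["t"],d
def onz(s,uv,z):
    c,d=ray(s,uv); return c+d*((z-c[2])/d[:,2])[:,None]
def proj(s,X):
    return cv2.projectPoints(np.array(X,float).reshape(-1,1,3),cv2.Rodrigues(s["R"])[0],s["t"],s["K"],np.array([s["k1"],0,0,0,0.]))[0][:,0]
def tri(s1,u1,s2,u2):
    c1,d1=ray(s1,[u1]);c2,d2=ray(s2,[u2]);d1=d1[0];d2=d2[0]
    a=np.linalg.lstsq(np.c_[d1,-d2],c2-c1,rcond=None)[0]
    p,q=c1+a[0]*d1,c2+a[1]*d2; return (p+q)/2,np.linalg.norm(p-q)
def blobs(m,lo,hi=1e9):
    m=m.astype(np.uint8);n,l,st,c=cv2.connectedComponentsWithStats(m)
    return [(c[i],int(st[i][4]),l==i) for i in range(1,n) if lo<=st[i][4]<=hi]
def hsv(s): return cv2.cvtColor(s["img"],cv2.COLOR_RGB2HSV).astype(int)
def mask(s,c):
    h=hsv(s);H,S,V=h[...,0],h[...,1],h[...,2]
    return {"orange":(H>5)&(H<16)&(S>170)&(V>120),"green":(H>50)&(H<80)&(S>120)&(V>60),
     "blue":(H>100)&(H<125)&(S>130)&(V>60),"black":(V<60),"white":(V>110)&(S<60)}[c]
def slugs(s,z=.013):
    # white blobs enclosed by the mat
    b=max(blobs(mask(s,"black")&(np.indices((384,512))[0]>140),3000),key=lambda b:b[1])
    ys,xs=np.nonzero(b[2]);hull=cv2.convexHull(np.c_[xs,ys].astype(np.int32))
    m=np.zeros((384,512),np.uint8);cv2.fillConvexPoly(m,hull,1);m=cv2.erode(m,np.ones((5,5)))
    r=[(c,a) for c,a,_ in blobs((m>0)&mask(s,"white"),8)]
    return onz(s,[c for c,_ in r],z),[a for _,a in r]
def crop(s,x0,y0,w,h,k): 
    return cv2.resize(s["img"][y0:y0+h,x0:x0+w,::-1],None,fx=k,fy=k,interpolation=cv2.INTER_CUBIC)
E
python3 - <<'E'
from h import *
np.set_printoptions(precision=4,suppress=True)
T=snap("top");S=snap("scene")
for n,s in(("T",T),("S",S)):
    print(n,"slugs",*slugs(s)); 
    for c in("orange","green"):
        for b in blobs(mask(s,c),20):print(c,b[0],b[1],onz(s,[b[0]],.058 if c=="orange" else .004)[0])
b=[b for b in blobs(mask(T,"blue"),20)]
for x in b:
    ys,xs=np.nonzero(x[2])
    print("blue",x[0],x[1],onz(T,[x[0]],.016)[0])
a=crop(T,80,120,170,130,4.6);cv2.imwrite("pics/t1.png",a)
a=crop(S,230,110,140,130,4.6*130/140);cv2.imwrite("pics/s1.png",crop(S,225,110,140,130,4.6))
E
```

```text
T slugs [[ 0.6303 -0.3182  0.013 ]
 [ 0.6137 -0.1241  0.013 ]
 [ 0.5373 -0.3187  0.013 ]
 [ 0.5337 -0.2279  0.013 ]
 [ 0.4514 -0.3101  0.013 ]] [22, 25, 25, 27, 25]
orange [224.2338 231.5714] 77 [0.4571 0.1074 0.058 ]
green [198.  54.] 27 [1.0097 0.1862 0.004 ]
green [211.069   53.7931] 29 [1.0089 0.1454 0.004 ]
green [85.0871 73.3536] 758 [0.9593 0.5394 0.004 ]
green [197.9143  68.0571] 35 [0.9623 0.1863 0.004 ]
green [210.9429  67.6571] 35 [0.9622 0.1461 0.004 ]
green [155.54  233.308] 250 [0.4595 0.3088 0.004 ]
S slugs [[ 0.6185 -0.1261  0.013 ]
 [ 0.5396 -0.2296  0.013 ]
 [ 0.4571 -0.3114  0.013 ]
 [ 0.5427 -0.3199  0.013 ]
 [ 0.6355 -0.3191  0.013 ]] [56, 64, 63, 70, 81]
orange [248.4921 184.3915] 189 [0.4799 0.0858 0.058 ]
green [23.6789  4.9228] 570 [-2.7537  1.038   0.004 ]
green [468.3634 166.5273] 476 [0.9141 0.643  0.004 ]
green [286.6803 163.0492] 122 [0.4547 0.3064 0.004 ]
green [430.2667 220.6167] 60 [0.8962 0.3051 0.004 ]
green [451.3438 229.1875] 64 [0.9488 0.3046 0.004 ]
green [424.8986 229.8696] 69 [0.8962 0.2612 0.004 ]
green [446.4507 238.9577] 71 [0.9486 0.2606 0.004 ]
blue [356.3676  47.4452] 593 [ 1.0109 -0.304   0.016 ]
blue [416.4229  84.4379] 4796 [ 0.8853 -0.4781  0.016 ]
blue [329.08    64.7317] 600 [ 0.9549 -0.2156  0.016 ]
blue [231.991   75.0379] 2113 [0.9293 0.0809 0.016 ]
blue [122.7213 102.4508] 122 [0.8529 0.4117 0.016 ]
blue [220.4948 144.134 ] 97 [0.7134 0.1182 0.016 ]
blue [196.3008 190.5113] 133 [0.5781 0.1894 0.016 ]
blue [311.4048 206.3214] 84 [ 0.5232 -0.1377  0.016 ]
```

View pics/t1.png

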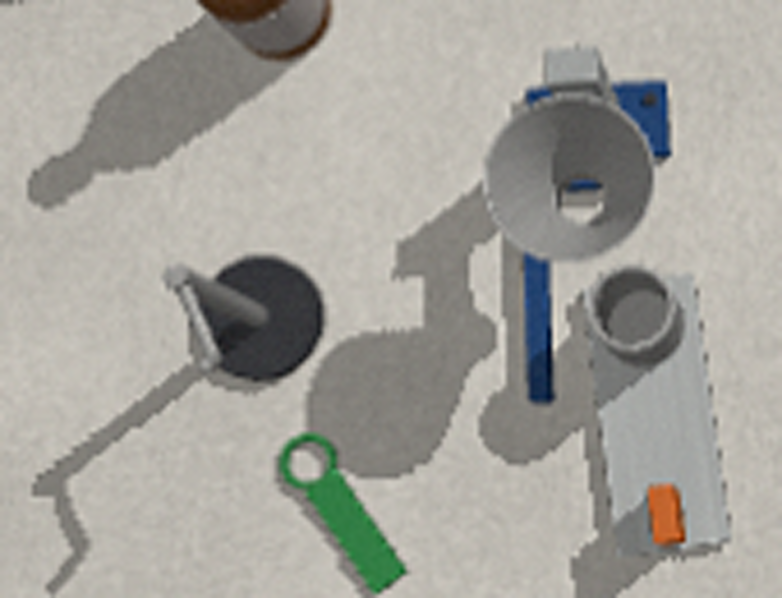

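View pics/s1.png

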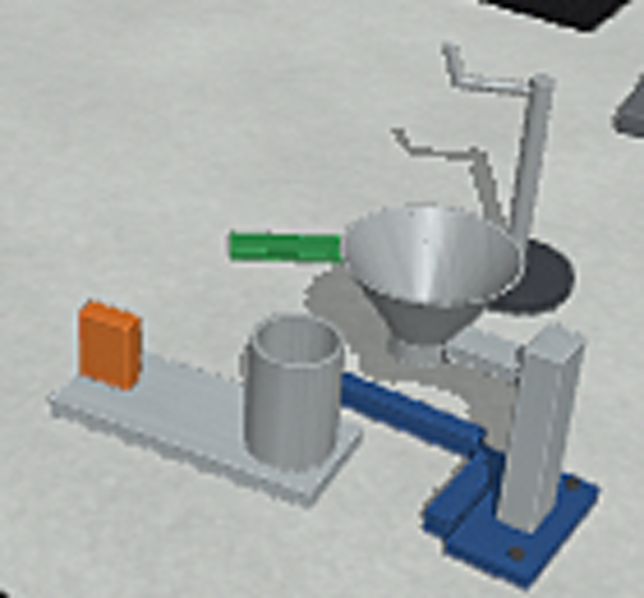

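The crops show the parts clearly, in crop pixels.

| Feature | Top | Scene |
|---|---|---|
| Post top | (182,279) | (541,82) |
| Hook tip | (212,362) | (449,47) |
| Funnel rim centre | (570,179) | (434,251) |
| Column top centre | (574,66) | (553,340) |
| Jar rim | (637,312) | (295,338) |

The blue rail's top face runs from (537,258) to (540,402).

```bash
python3 - <<'E'
from h import *
np.set_printoptions(precision=4,suppress=True)
T=snap("top");S=snap("scene")
f=lambda x,y:(80+(x+.5)/4.6-.5,120+(y+.5)/4.6-.5)
g=lambda x,y:(225+(x+.5)/4.6-.5,110+(y+.5)/4.6-.5)
for n,a,b,z in[("post",(182,279),(541,80),.148),("tip",(212,362),(449,47),.166),("armend",(203,340),(462,86),.140),("funnel",(570,179),(434,251),.150),("col",(574,66),(553,340),.125),("jar",(637,312),(295,338),.084),("fin",(663,514),(110,311),.058)]:
    print(n,*tri(T,f(*a),S,g(*b)),"T",onz(T,[f(*a)],z)[0,:2],"S",onz(S,[g(*b)],z)[0,:2])
print("railT inner near/far, outer",onz(T,[f(553,400),f(549,262),f(529,402),f(525,262)],.016))
print("railS near/far top inner",onz(S,[g(341,388),g(474,452)],.016))
print("carrier corners T z=.012",onz(T,[f(730,541),f(692,280),f(613,552)],.012))
print("carrier corners S z=.012",onz(S,[g(50,400),g(309,495),g(362,432)],.012))
# tag: green blob axes; ring hole
for n,s in(("T",T),("S",S)):
    b=min(blobs(mask(s,"green"),100),key=lambda b:abs(onz(s,[b[0]],.004)[0,:2]-[.457,.307]).sum())
    ys,xs=np.nonzero(b[2]);P=onz(s,np.c_[xs,ys],.008 if n=="T" else .006)[:,:2]
    d=np.linalg.svd(P-P.mean(0))[2][0];d*=np.sign(d[0]) ;q=(P-P.mean(0))@d
    print(n,"tag yaw",np.arctan2(d[1],d[0]),"ends",P.mean(0)+d*q.min(),P.mean(0)+d*q.max(),np.ptp(q))
print("eye T",onz(T,[f(308,461)],.008))
c=-T["R"].T@T["t"];print("Tcam",c,"Scam",-S["R"].T@S["t"])
E
```

```text
post [0.5909 0.3644 0.1465] 0.005313861755966514 T [0.5883 0.3621] S [0.5933 0.3648]
tip [0.5407 0.3392 0.1633] 0.002204821055768993 T [0.5394 0.3374] S [0.5438 0.3353]
armend [0.5525 0.3505 0.1379] 0.008206460078297388 T [0.5555 0.3525] S [0.5524 0.3419]
funnel [0.6391 0.1501 0.1496] 0.004132267143921873 T [0.6372 0.1487] S [0.6405 0.1515]
col [0.711  0.1506 0.1249] 0.0028267283128692064 T [0.7097 0.1498] S [0.7118 0.152 ]
jar [0.576  0.1216 0.0834] 0.005678300975222015 T [0.5737 0.1198] S [0.5782 0.1233]
fin [0.4589 0.1098 0.0585] 0.003177477124399778 T [0.4577 0.1087] S [0.4595 0.1116]
railT inner near/far, outer [[0.5315 0.1795 0.016 ]
 [0.6186 0.1816 0.016 ]
 [0.5307 0.1944 0.016 ]
 [0.619  0.1967 0.016 ]]
railS near/far top inner [[0.5775 0.1802 0.016 ]
 [0.6686 0.1755 0.016 ]]
carrier corners T z=.012 [[0.4421 0.072  0.012 ]
 [0.6052 0.0924 0.012 ]
 [0.4373 0.1438 0.012 ]]
carrier corners S z=.012 [[0.4469 0.0706 0.012 ]
 [0.6132 0.0918 0.012 ]
 [0.6068 0.1568 0.012 ]]
T tag yaw 0.605892798983077 ends [0.4222 0.282 ] [0.5106 0.3432] 0.10754411454833164
S tag yaw 0.6518090263316058 ends [0.4274 0.2815] [0.4851 0.3255] 0.07256665741212875
eye T [[0.4984 0.3341 0.008 ]]
Tcam [0.4173 0.0244 1.0069] Scam [ 0.9735 -0.5278  0.6195]
```

Working estimates in metres and radians, each consistent with the given sizes:
- **Station:** about (0.584, 0.149), yaw about 0.012.
- **Carrier ref:** about (0.522, 0.1165), yaw 0.12.
- **Fin:** about (0.458, 0.109).
- **Tag:** grip about (0.448, 0.299), yaw 0.60.
- **Hook:** tip about (0.541, 0.339), yaw 0.46.

Next I grip the fin and slide the carrier to just short of the stops.

```bash
cat >> h.py <<'E'
pi=np.pi
def rot(yaw): return [pi,0,yaw]
def st(*a): print(*a,"t",round(manip.current_time_s(),1),"p",manip.current_ee_pos().round(4),"F",manip.current_wrist_force().round(1),"w",round(float(manip.current_gripper_width()),4))
def guard(d,dist,F,yaw,step=.001,v=.02):
    """step along unit xy d until the opposing force rises by F"""
    d=np.r_[d,0.];p0=np.array(manip.current_ee_pos());f0=manip.current_wrist_force()@d
    for k in range(1,int(dist/step)+1):
        manip.move_linear(list(p0+d*step*k),v,rot(yaw))
        f=-(manip.current_wrist_force()@d-f0)
        if f>F: return k*step,f
    return None,f
E
python3 - <<'E'
from h import *
y=.12
manip.reach([.458,.109,.15],rot(y));manip.command_gripper(.06)
manip.move_linear([.458,.109,.032],.15);st("down")
manip.command_gripper(0,40);st("grip")
manip.move_linear([.480,.125,.032],.06,rot(.03));st("mid")
manip.move_linear([.514,.142,.032],.06,rot(.02));st("short")
T=snap("top");S=snap("scene")
cv2.imwrite("pics/c2.png",np.hstack([crop(T,160,120,100,130,4),crop(S,225,130,120,130,3.9)[:520]]))
E
```

```text
down t 5.4 p [0.4586 0.1091 0.0326] F [0.  0.4 0.7] w 0.0597
grip t 5.9 p [0.4586 0.1091 0.0327] F [-0.8  0.   6.6] w 0.0152
mid t 6.5 p [0.4812 0.1254 0.0327] F [1.1 0.5 5.3] w 0.0159
short t 7.3 p [0.5146 0.1421 0.0327] F [-0.7 -0.2  7.1] w 0.015Traceback (most recent call last):
  File "<stdin>", line 9, in <module>
    return _nx.concatenate(arrs, 1, dtype=dtype, casting=casting)
           ~~~~~~~~~~~~~~~^^^^^^^^^^^^^^^^^^^^^^^^^^^^^^^^^^^^^^^
ValueError: all the input array dimensions except for the concatenation axis must match exactly, but along dimension 0, the array at index 0 has size 520 and the array at index 1 has size 507
```

```bash
python3 - <<'E'
from h import *
y=.02
print(guard([1,0],.016,6,y));st("x")
p=manip.current_ee_pos()
print(guard([0,1],.014,6,y));st("y"); print("M",manip.current_wrist_torque().round(2))
T=snap("top");S=snap("scene")
cv2.imwrite("pics/c2.png",np.hstack([crop(T,160,120,100,130,4),crop(S,225,130,120,130,4)]))
E
```

```text
(0.005, np.float64(6.059212991688745))
x t 8.6 p [0.5184 0.142  0.0327] F [-5.   0.2  7.9] w 0.0152
(0.007, np.float64(9.37716301719472))
y t 10.4 p [0.5182 0.1467 0.0328] F [-2.4 -9.1  9. ] w 0.0154
M [-1.61  0.34 -0.19]
```

View pics/c2.png

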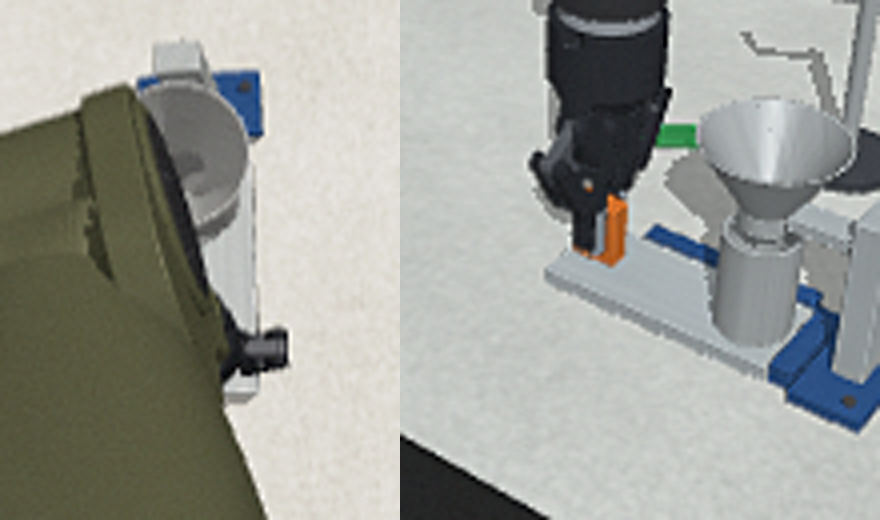

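Contact with the end stop and then the rail came where expected, and the picture shows the jar under the neck. I'll release and seat the carrier passively, with light fingertip pushes on its free edge and on the back of the fin.

```bash
python3 - <<'E'
from h import *
p=manip.current_ee_pos()
manip.command_gripper(.06);manip.move_linear([p[0],p[1],.14],.2)
manip.command_gripper(0)
a=.015
X,Y=.583,.147
manip.reach([X-.040,Y-.035-.045,.14],rot(0));manip.move_linear([X-.040,Y-.035-.030,.017],.15)
print("side",guard([0,1],.03,10,0));st("s")
q=manip.current_ee_pos();manip.move_linear([q[0],q[1]-.02,.017],.1);manip.move_linear([q[0],q[1]-.03,.12],.2)
# rear push on fin back (fin back at -82)
manip.reach([X-.082-.05,Y,.12],rot(pi/2));manip.move_linear([X-.082-.035,Y,.033],.15)
print("rear",guard([1,0],.035,12,pi/2));st("r")
q=manip.current_ee_pos();manip.move_linear([q[0]-.03,q[1],.033],.1);manip.move_linear([q[0]-.03,q[1],.14],.2)
manip.reach([X-.040,Y-.035-.045,.14],rot(0));manip.move_linear([X-.040,Y-.035-.030,.017],.15)
print("side",guard([0,1],.03,12,0));st("s")
q=manip.current_ee_pos();manip.move_linear([q[0],q[1]-.02,.017],.1);manip.move_linear([q[0],q[1]-.03,.2],.2)
manip.reach([.5,-.3,.25],rot(0))
T=snap("top");S=snap("scene")
cv2.imwrite("pics/c3.png",np.hstack([crop(T,175,125,80,120,5),crop(S,240,140,110,120,5)[:,:400]]))
print("T",slugs(T),"S",slugs(S));st()
E
```

```text
side (0.026000000000000002, np.float64(12.343253281150753))
s t 20.1 p [0.5436 0.1055 0.0181] F [ -1.3 -12.3   7.2] w 0.0
rear (0.027, np.float64(15.302097656290206))
r t 32.7 p [0.4881 0.1466 0.0325] F [-14.9  -0.8  10.8] w -0.0005
side (0.027, np.float64(14.135890640191999))
s t 45.7 p [0.5437 0.1056 0.0182] F [ -2.3 -14.3   8.6] w -0.0001
T (array([[ 0.64513357, -0.47509762,  0.013     ],
       [ 0.67686242, -0.25663231,  0.013     ],
       [ 0.63057332, -0.31842514,  0.013     ],
       [ 0.61365456, -0.12413279,  0.013     ],
       [ 0.53728515, -0.31870784,  0.013     ],
       [ 0.53366765, -0.22792257,  0.013     ],
       [ 0.45864276, -0.49165738,  0.013     ],
       [ 0.45127021, -0.31035568,  0.013     ]]), [2271, 9, 23, 25, 25, 27, 2289, 26]) S (array([[ 0.61852926, -0.12609601,  0.013     ],
       [ 0.5398075 , -0.22960305,  0.013     ],
       [ 0.45709373, -0.3114193 ,  0.013     ],
       [ 0.54252807, -0.31977064,  0.013     ],
       [ 0.63549044, -0.31914684,  0.013     ]]), [56, 65, 63, 71, 81])
t 51.8 p [ 0.5001 -0.2999  0.25  ] F [-0.5 -0.1  1. ] w -0.0
```

View pics/c3.png

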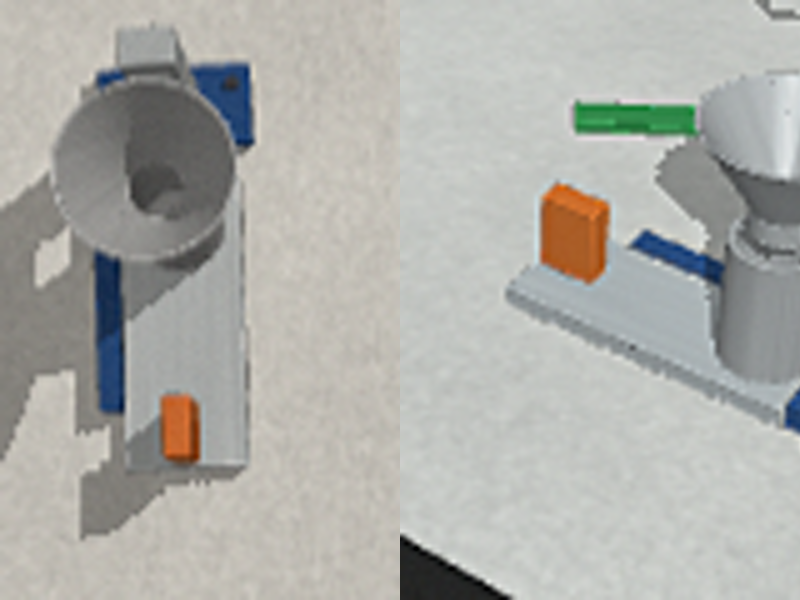

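The carrier sits flush: in the left crop the plate edge is tight on the rail, with the jar under the neck in both views. Now the slugs, starting with one as a check.

```bash
cat >> h.py <<'E'
FUN=np.array([.6385,.149])
def find():
    r={}
    for n in("top","scene"):
        s=snap(n);P,a=slugs(s);r[n]=[p[:2] for p,a in zip(P,a) if 12<a<150]
    out=[]
    for p in r["scene"]:
        m=[q for q in r["top"] if np.linalg.norm(q-p)<.013]
        out.append((p+m[0])/2-[.0005,0] if m else p-[.0035,-.001])
    return out,len(r["scene"]),len(r["top"])
def pick(p):
    manip.reach([*p,.10],rot(0));manip.command_gripper(.04)
    manip.move_linear([*p,.0155],.15);manip.command_gripper(0,30);w=manip.current_gripper_width()
    manip.move_linear([*p,.10],.3);st("picked",p.round(4),"w",round(float(w),4))
    return manip.current_gripper_width()>.010
def drop():
    manip.reach([*FUN,.22],rot(0));manip.move_linear([*FUN,.172],.2)
    ok=manip.current_gripper_width()>.010
    manip.command_gripper(.035);manip.pause(.3);st("dropped",ok)
    manip.move_linear([*FUN,.22],.3);return ok
E
python3 - <<'E'
from h import *
o,a,b=find();print(a,b,np.array(o).round(4))
p=min(o,key=lambda p:p[0])
if pick(p): 
    S=snap("scene");im=crop(S,100,180,150,150,2)
    drop()
    S=snap("scene");T=snap("top")
    cv2.imwrite("pics/d1.png",np.hstack([im,crop(T,175,125,80,100,3),crop(S,260,100,80,100,3)]))if 0 else cv2.imwrite("pics/d1.png",crop(S,100,60,260,300,2))
    print(find())
st()
E
```

```text
5 5 [[ 0.6156 -0.1251]
 [ 0.5362 -0.2288]
 [ 0.4537 -0.3109]
 [ 0.5395 -0.3193]
 [ 0.6325 -0.3188]]
picked [ 0.4537 -0.3109] w 0.0137 t 54.6 p [ 0.4546 -0.3114  0.1014] F [ 0.4  0.1 -0.1] w 0.0136
dropped True t 60.1 p [0.6385 0.149  0.1721] F [-0.3 -0.1  0.2] w 0.0347
([array([ 0.61553218, -0.12506635]), array([ 0.53639721, -0.22862636]), array([ 0.5395835 , -0.31909924]), array([ 0.63225509, -0.31873802])], 4, 4)
t 60.6 p [0.6377 0.1488 0.2188] F [-0.1 -0.  -0.6] w 0.0348
```

View pics/d1.png

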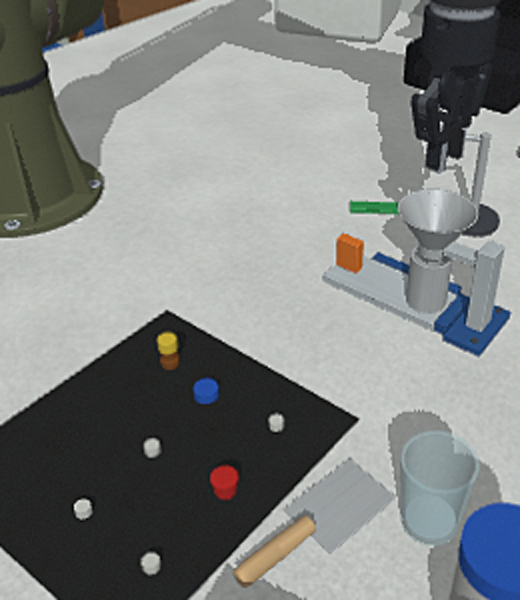

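One slug went through, with nothing stray on the bench and four left. I'll loop over the rest, re-finding before each pick and stopping on any surprise.

```bash
python3 - <<'E'
from h import *
n=4
while n:
    o,a,b=find();print(a,b,np.array(o).round(4).tolist())
    if a!=n: print("COUNT");break
    if not pick(min(o,key=lambda p:p[0])): print("MISS");break
    if not drop(): print("LOST");break
    n-=1
S=snap("scene");T=snap("top")
cv2.imwrite("pics/d2.png",np.hstack([crop(T,160,110,240,180,1.65)[:297],crop(S,50,80,300,297,1)[:297]]))
print(find());st()
E
```

```text
4 4 [[0.6155, -0.1251], [0.5364, -0.2286], [0.5396, -0.3191], [0.6323, -0.3187]]
picked [ 0.5364 -0.2286] w 0.0137 t 67.1 p [ 0.5374 -0.2291  0.1016] F [ 0.  -0.7 -0.8] w 0.014
dropped True t 72.8 p [0.6385 0.149  0.1721] F [-0.4  0.7 -0.9] w 0.0352
3 3 [[0.6155, -0.1251], [0.5396, -0.3191], [0.6323, -0.3187]]
picked [ 0.5396 -0.3191] w 0.0138 t 79.5 p [ 0.5405 -0.3197  0.1017] F [-0.4 -0.7 -0.9] w 0.0138
dropped True t 85.0 p [0.6385 0.149  0.1721] F [0.2 0.3 0.2] w 0.0349
2 2 [[0.6155, -0.1251], [0.6323, -0.3187]]
picked [ 0.6155 -0.1251] w 0.0139 t 92.0 p [ 0.6167 -0.1253  0.1017] F [-0.1  0.  -0.3] w 0.0136
dropped True t 97.8 p [0.6385 0.149  0.1721] F [ 0.6 -0.4  0.4] w 0.035
1 1 [[0.6323, -0.3187]]
picked [ 0.6323 -0.3187] w 0.014 t 104.5 p [ 0.6333 -0.3193  0.102 ] F [-0.7  0.1 -0.6] w 0.014
dropped True t 110.2 p [0.6385 0.149  0.1721] F [0.3 0.4 0.4] w 0.0348Traceback (most recent call last):
  File "<stdin>", line 11, in <module>
  File "h.py", line 49, in find
    s=snap(n);P,a=slugs(s);r[n]=[p[:2] for p,a in zip(P,a) if 12<a<150]
                  ~~~~~^^^
  File "h.py",
[... 302 characters left out ...]
n -s["R"].T@s["t"],d
  File "h.py", line 6, in und
    return cv2.undistortPoints(np.array(uv,float).reshape(-1,1,2),s["K"],d)[:,0]
           ~~~~~~~~~~~~~~~~~~~^^^^^^^^^^^^^^^^^^^^^^^^^^^^^^^^^^^^^^^^^^^^^
cv2.error: OpenCV(4.12.0) /io/opencv/modules/calib3d/src/undistort.dispatch.cpp:347: error: (-215:Assertion failed) CV_IS_MAT(_src) && CV_IS_MAT(_dst) && (_src->rows == 1 || _src->cols == 1) && (_dst->rows == 1 || _dst->cols == 1) && _src->cols + _src->rows - 1 == _dst->rows + _dst->cols - 1 && (CV_MAT_TYPE(_src->type) == CV_32FC2 || CV_MAT_TYPE(_src->type) == CV_64FC2) && (CV_MAT_TYPE(_dst->type) == CV_32FC2 || CV_MAT_TYPE(_dst->type) == CV_64FC2) in function 'cvUndistortPointsInternal'
```

View pics/d2.png

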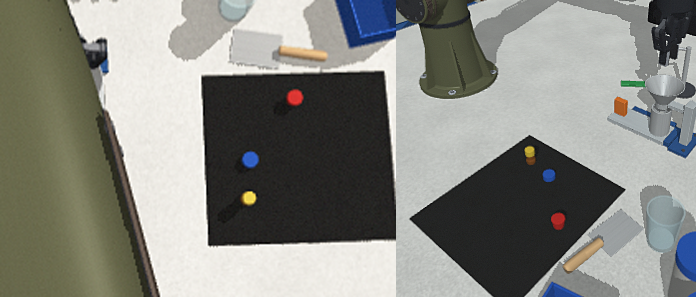

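The mat is empty of slugs and all bystanders are in place. Before drawing back I'll check that no slug is stuck in the funnel.

```bash
python3 - <<'E'
from h import *
manip.reach([.45,-.1,.2],rot(0));manip.command_gripper(.06)
S=snap("scene");T=snap("top")
cv2.imwrite("pics/d3.png",np.hstack([crop(T,175,125,80,110,5),crop(S,240,130,80,110,5)]));st()
E
```

```text
t 115.9 p [ 0.45 -0.1   0.2 ] F [-0.2  0.4  0.1] w 0.0601
```

View pics/d3.png

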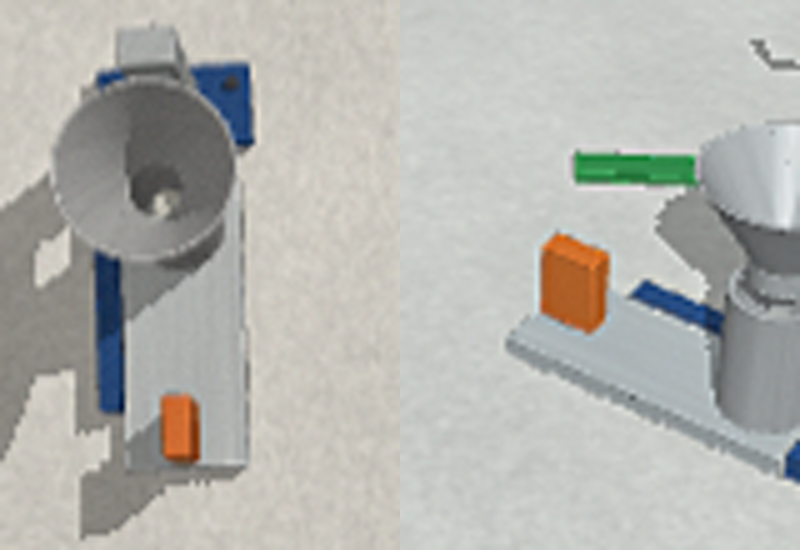

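```bash
python3 - <<'E'
from h import *
T=snap("top");g=T["img"][155:175,200:218].astype(int).mean(2).astype(int);print(g)
uv=[(175+163.5/5-.5,125+200.5/5-.5)]
for z in(.02,.03,.09,.12):print(z,onz(T,uv,z)[0]+[.002,.0015,0]-[.6385,.149,0])
c=proj(T,[[.6365,.1475,.089],[.6365,.1475,.112],[.6365,.1475,.02]]);print("neck bottom, mid, jar floor px",c)
E
```

```text
[[ 85  91  89  92  94  92  93  93  96  95  96  97 101 101 102 102 100  99]
 [ 89  89  93  91  93  94  95  94  94  99  98  99  99 103 101 101  99 101]
 [ 88  87  91  92  93  85  89  92  99  97  98 102 102 103  98 103 103 102]
 [ 87  91  93  84  82  81  82  81  87  87 100 102 100 103 103 101 104 100]
 [ 88  88  82  76  77  78  77  77  78  78  92 103 101 101 100  99 102 101]
 [124  80  72  76  74  75  78  79  81  77  80 107 102 104 101 104 104 101]
 [141  70  70  70  69  77  79  75  80  79  75  95 100 102 104 102 105 102]
 [156  67  73  74  74  76  73  82  87  74  75  84 103 102 100 102 104 105]
 [168  72  64  73  73  70  87 114 120 113 105  99 102  99 101  99 104 101]
 [161  68  67  72  71  89 168 173 128 129 126 105 102 102 101 100 100 103]
 [159 126  67  69  65 106 188 190 125 122 125 105 100 100 103  99 103 100]
 [158 152  93  63  83 122 187 187 173 117 107 104 100  99  99  98 106 102]
 [154 155 145 118  96 110 159 187 160 100  97  94 101 110 110 111 110 110]
 [155 155 160 153 143 155 166 156 107  93  92 113 114 118 118 117 113 112]
 [153 156 156 155 154 158 153 142 127 124 119 124 122 122 119 121 112 124]
 [152 156 156 154 152 149 146 142 140 133 129 124 124 125 122 117 130 148]
 [150 157 153 153 152 149 146 141 137 134 131 128 124 122 124 136 150 113]
 [153 153 152 153 148 148 142 140 140 135 131 126 129 127 145 131 109  94]
 [154 152 151 151 148 146 147 138 138 135 132 129 137 170 132  98  85  90]
 [152 152 150 146 148 148 146 138 137 136 125 158 127 119  93  77  84  88]]
0.02 [0.01574327 0.0095448  0.02      ]
0.03 [0.01336291 0.00820092 0.03      ]
0.09 [-0.00091926  0.00013763  0.09      ]
0.12 [-0.00806034 -0.00389401  0.12      ]
neck bottom, mid, jar floor px [[207.29940017 164.34949782]
 [206.11084993 162.33930363]
 [210.54557743 169.83871566]]
```

The spot lies at the neck's lower opening. A single 16 mm slug can't bridge a 28 mm bore and the pile is only about 2 cm high, so this is the pile seen through the neck. Next: draw the carrier back.

```bash
python3 - <<'E'
from h import *
y=.012
manip.reach([.5185,.1475,.13],rot(y));manip.move_linear([.5185,.1475,.032],.15)
manip.command_gripper(0,40);st("grip")
p=np.array([.5185,.1475]);e=p-.061*np.array([np.cos(y),np.sin(y)])
manip.move_linear([*e,.032],.05,rot(y));st("back")
manip.command_gripper(.05);manip.move_linear([*e,.15],.2)
manip.reach([.45,-.1,.2],rot(0))
S=snap("scene");T=snap("top")
cv2.imwrite("pics/e1.png",np.hstack([crop(T,135,125,120,125,4.2),crop(S,230,130,75,125,4.2)]));st()
E
```

```text
grip t 122.0 p [0.519  0.1467 0.0328] F [-1.6 -5.8  6.3] w 0.0158
back t 123.3 p [0.4588 0.1464 0.0328] F [ 2.2 -5.2  6.2] w 0.0154
t 129.3 p [ 0.45   -0.0999  0.2   ] F [-0.2  0.8 -1.1] w 0.0504
```

View pics/e1.png

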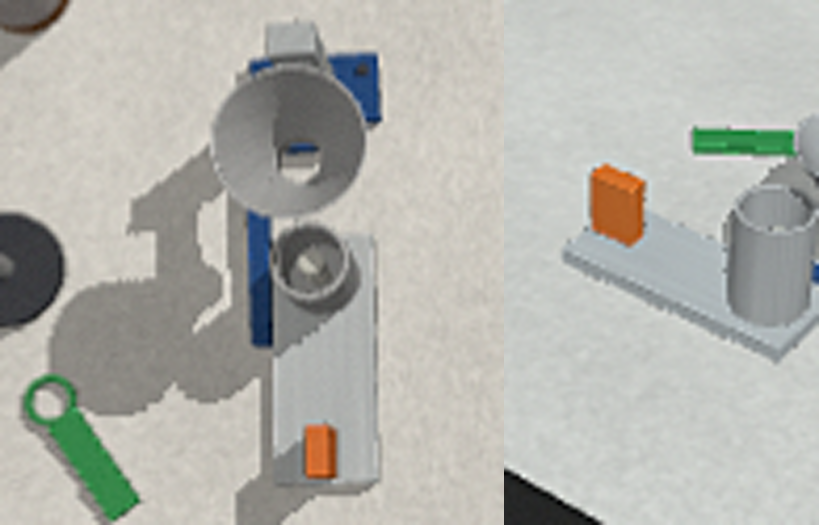

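The carrier is back by about 60 mm, the jar holds white slugs, and nothing is under the neck. Now the tag: grip it and bring the eye above the hook tip for a check.

```bash
python3 - <<'E'
from h import *
g=[.4485,.300];y=.60
manip.reach([*g,.12],rot(y));manip.command_gripper(.045)
manip.move_linear([*g,.0125],.15);manip.command_gripper(0,40);st("grip")
manip.move_linear([*g,.215],.15)
hy=.459;hx=np.array([np.cos(hy),np.sin(hy)])
eye=np.array([.5434,.3405]);q=eye-.063*hx
manip.move_linear([*q,.215],.12,rot(hy));manip.pause(.3);st("pre")
S=snap("scene");T=snap("top")
np.savez("pre.npz",S=S["img"],T=T["img"])
cv2.imwrite("pics/f1.png",np.hstack([crop(T,85,130,85,100,4.6),crop(S,265,90,85,100,4.6)]))
E
```

```text
grip t 132.3 p [0.4495 0.3007 0.0138] F [-1.  -1.   7.6] w 0.0223Traceback (most recent call last):
  File "<stdin>", line 8, in <module>
workcell.IKError: the arm cannot follow that straight line within its joint ranges
```

```bash
python3 - <<'E'
from h import *
st();print(manip.current_joint_pos().round(3),manip.current_ee_rot())
hy=.459;hx=np.array([np.cos(hy),np.sin(hy)]);eye=np.array([.5434,.3405]);q=eye-.063*hx
for z in(.215,.2,.155):print(z,q,manip.inverse_kinematics([*q,z],rot(hy)))
for f in(.25,.5,.75,1):
    g=np.array([.4485,.300]);print(f,manip.inverse_kinematics([*(g+f*(q-g)),.215],rot(.6+f*(hy-.6))))
E
```

```text
t 133.8 p [0.448  0.2997 0.214 ] F [ 0.7  1.  -0.7] w 0.0229
[ 0.59   0.214 -0.243  1.116  0.     3.131] [-3.14157460e+00  1.64265254e-03  6.00023051e-01]
0.215 [0.48692075 0.31258773] [ 0.57070837  0.28521546 -0.14802095  1.13755991  0.         -3.02988429]
0.2 [0.48692075 0.31258773] [ 0.57070837  0.29312441 -0.17226424  1.10540768  0.         -3.02988429]
0.155 [0.48692075 0.31258773] [ 0.57070837  0.32213216 -0.23925311  1.00941105  0.         -3.02988429]
0.25 [ 0.58458469  0.23107546 -0.21888625  1.12083462  0.         -3.12175796]
0.5 [ 0.5797977   0.24907908 -0.1956934   1.12602384  0.         -3.09129495]
0.75 [ 0.57517497  0.26712234 -0.1720759   1.13159808  0.         -3.06066769]
1 [ 0.57070837  0.28521546 -0.14802095  1.13755991  0.         -3.02988429]
```

Joint 6 has to unwind by one turn. At z = 0.215 the tag clears everything, so a joint-space move is fine.

```bash
python3 - <<'E'
from h import *
hy=.459;hx=np.array([np.cos(hy),np.sin(hy)])
eye=np.array([.5434,.3405]);q=eye-.063*hx
manip.command_gripper(0,60)
manip.reach([*q,.215],rot(hy));manip.pause(.3);st("pre")
S=snap("scene");T=snap("top")
cv2.imwrite("pics/f1.png",np.hstack([crop(T,85,130,85,100,4.6),crop(S,265,90,85,100,4.6)]))
E
```

```text
pre t 139.3 p [0.4869 0.3126 0.215 ] F [ 0.1  0.1 -0.3] w 0.0217
```

View pics/f1.png

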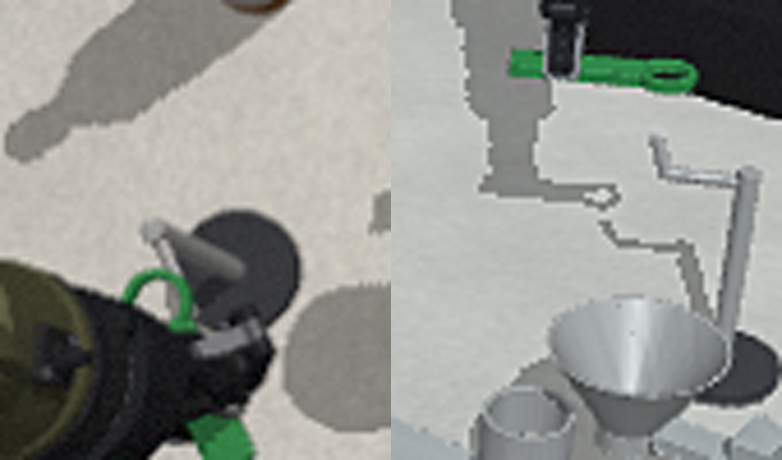

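In the top crop the eye ring is centred near (157,303). In the scene crop its hole is at (672,75) and the tip at (655,139). Next I triangulate both.

```bash
python3 - <<'E'
from h import *
np.set_printoptions(precision=4,suppress=True)
S=snap("scene");T=snap("top")
f=lambda x,y:(85+(x+.5)/4.6-.5,130+(y+.5)/4.6-.5)
g=lambda x,y:(265+(x-391+.5)/4.6-.5,90+(y+.5)/4.6-.5)
e=tri(T,f(157,303),S,g(672,75));t=tri(T,f(189,316),S,g(655,139));a=tri(T,f(180,294),S,g(664,174))
print("eye",e,onz(T,[f(157,303)],.206),onz(S,[g(672,75)],.206));print("tip",t,onz(T,[f(189,316)],.166),onz(S,[g(655,139)],.166));print("armend",a)
hy=.459;hx=np.array([np.cos(hy),np.sin(hy)]);hn=np.array([-hx[1],hx[0]])
for n,d in(("tri",(e[0]-t[0])[:2]),("S",(onz(S,[g(672,75)],.206)-onz(S,[g(655,139)],.166))[0,:2]),("T",(onz(T,[f(157,303)],.206)-onz(T,[f(189,316)],.166))[0,:2])):print(n,"eye-tip along arm",d@hx,"across",d@hn)
st()
E
```

```text
eye (array([0.5433, 0.3417, 0.2041]), np.float64(0.0054709182674854435)) [[0.5407 0.3392 0.206 ]] [[0.5464 0.3411 0.206 ]]
tip (array([0.5405, 0.339 , 0.1634]), np.float64(0.001625078440028655)) [[0.5394 0.3374 0.166 ]] [[0.5433 0.3349 0.166 ]]
armend (array([0.551 , 0.3484, 0.1414]), np.float64(0.010523236205179035))
tri eye-tip along arm 0.00373930541864871 across 0.0012468029743442828
S eye-tip along arm 0.005508820763569146 across 0.004175950045605951
T eye-tip along arm 0.0019173438745272602 across 0.0009653727416116046
t 139.5 p [0.4869 0.3126 0.215 ] F [-0.5 -0.2  0. ] w 0.0215
```

The eye is about 3.5 mm inward of the tip and within about 1.5 mm across. The wanted offset is 3 mm with 9 mm of clearance, so I lower it with a force watch.

```bash
python3 - <<'E'
from h import *
hy=.459;hn=np.array([-np.sin(hy),np.cos(hy)])
p=np.array([.4869,.3126])-.001*hn
f0=manip.current_wrist_force()
for z in(.195,.185,.179,.173,.167,.161,.155):
    manip.move_linear([*p,z],.05);f=manip.current_wrist_force()-f0
    if np.linalg.norm(f)>4: print("contact");break
st("low");S=snap("scene")
cv2.imwrite("pics/f2.png",crop(S,275,90,85,75,6))
E
```

```text
low t 141.8 p [0.4879 0.312  0.1553] F [0.2 0.7 2.5] w 0.0215
```

View pics/f2.png

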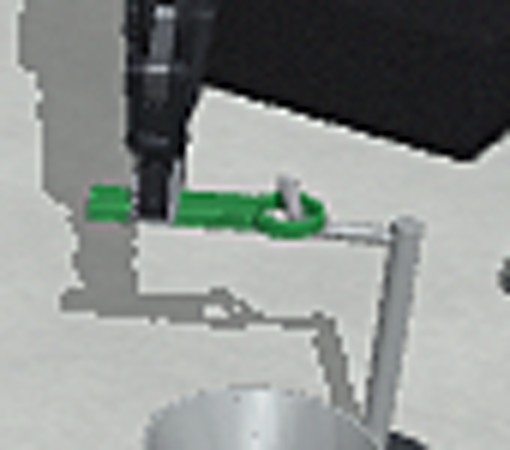

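The hook's end pokes through the ring at about (290,190). Releasing.

```bash
python3 - <<'E'
from h import *
manip.command_gripper(.06);manip.pause(1.5)
p=manip.current_ee_pos();manip.move_linear([p[0],p[1],.26],.15);st()
manip.reach([.45,-.1,.25],rot(0));manip.pause(.5)
S=snap("scene");T=snap("top")
cv2.imwrite("pics/g1.png",np.hstack([crop(T,85,120,170,130,2.4)[:312],crop(S,225,90,130,130,2.4)]));st()
E
```

```text
t 144.6 p [0.487  0.3114 0.2591] F [-1.5  0.3  0.1] w 0.0598
t 150.1 p [ 0.45 -0.1   0.25] F [ 1.5 -0.4  0.4] w 0.0596
```

View pics/g1.png

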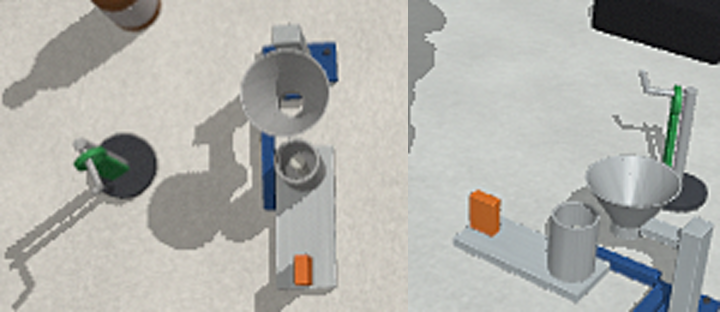

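The tag hangs by its eye on the arm near the post, the jar stands clear of the neck, and nothing is stray. Handing in.

```bash
python3 -c "
from h import *
manip.close_job()"
```

```text
the job is handed in; nothing more can be done
```

The job is done and handed in at about 150 s of the 208 s allowed. No verdict was reported.

- **Carrier in:** I slid it home by its fin, then pressed it against the end stop (15 N) and the side rail (14 N) with a closed fingertip. The pictures showed it flush on the rail with the jar under the neck.
- **Slugs:** Five were on the mat. I dropped them one at a time, each still gripped (about 13.7 mm) just before release. Afterwards the mat had none left, and white slugs showed in the jar with none stray.
- **Carrier out:** I drew it straight back about 60 mm. It rubbed the rail lightly (about 5 N), and the jar stood clear of the neck.
- **Tag:** I hung it by its eye, and the last pictures show it hanging on the arm close to the post. On the first try the move to the hook was refused because of joint 6's range, so I unwound the wrist by one turn.

**Less certain:**
- The two cameras disagreed by about 4–5 mm, so I averaged them.
- The slugs in the jar could not be counted singly.
- I saw no slug knocked aside and no grip slip.

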